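# Load a filter frame into a purged chamber through its two-door hatch

## Task

Load the square filter frame into the dry-purged chamber through its hatch: lay it flat on the track in the open hatch between the pusher and the inner gate, and shut the hatch's lid before you open the gate, so that room air never gets through. With the lid shut draw the gate fully open and push the frame in with the pusher rod until it clicks home behind the two catches of the nest in the chamber, without forcing it. Then draw the rod fully back and shut the gate fully, leave the lid shut, and leave the other things on the table where they lie.

Things in the scene. Friction and masses are not known exactly. Their poses are not given: they have to be found in the camera images.
- frame_mid (a point): Centre (half-way up) of the square filter frame that is to be loaded: a black frame, 55 x 55 mm outside, 36 x 36 mm open inside, 9 mm thick, bars 10 mm wide, 60 g, lying flat on the table; point z is up and x, y run along its sides.
- filter_frame: The same frame; origin at the centre of its underside, z up.
- lock: The load lock, fixed: open-topped hatch, gate housing and closed black chamber in one row on an aluminium base. Origin on the table under the middle of the hatch; x points out of its front (to the robot), y along the row from the hatch to the chamber, z up. Hatch inside: x -45 to 45, y -70 to 60 mm, walls up to z 66. Gate housing y 60 to 80 mm, top z 78. Chamber y 80 to 206, x -70 to 70 mm, top z 106.
- track_mid (a point): Middle of the hatch's track, on its surface (lock z 16 mm; axes as the lock's): the frame's underside centre is to lie here, its sides along x and y, within about 10 mm along y. Two rails 5 mm high, inner faces at x -30 and 30 mm, leave 60 mm for the frame's 55.
- gate_mouth (a point): Middle of the gate's opening, on the track: 62 mm wide, 26 mm high. Beyond it the track goes on, level, to the nest in the chamber: two sprung catches let the frame pass with 1 to 5 N and snap in behind its trailing edge; at the end is a sprung stop. The nest is clamped at an unmeasured place: a latched frame's centre lies anywhere from lock y 138 to 152 mm.
- lid (a joint): Outer lid of the hatch, angle in rad: 0 shut, up to 1.95 open (1.57 upright). Stiff friction hinge: it stays where it is left, about 3 N at its free edge moves it. It starts open.
- lid_edge (a point): On the lid's free edge, at the middle of its finger lip, on the face that is on top when shut. Shut, this is at lock x 52, y -9, z 76 mm. The lid is a flat plate 8 mm thick, 134 mm along y, with a clear pane; the lip stands out a further 11 mm.
- lid_hinge (a point): On the lid's hinge axis, which runs along the lock's y at lock x -56, z 68 mm, on the lid's underside; 108 mm from the free edge.
- gate (a joint): Inner gate between hatch and chamber, a steel blade: 0 shut, 0.064 m fully open. It is drawn out towards the lock's front (+x); friction about 2 N.
- gate_grip (a point): Grip point on the gate's upright black knob: a cylinder 18 mm across, from z 38 to 78 mm; this point is on its axis at z 64 mm. Moves with the gate; with the gate shut it is at lock x 95, y 70 mm.
- pusher (a joint): Pusher rod: 0 fully back, grows to 0.196 m as it is pushed along the lock's y; friction about 2 N. Its flat head (48 mm wide, z 17 to 29 mm) stands at y -62 mm when fully back; a latched frame means about 0.172 to 0.187 m. Fully in, it can go no further than the nest's stop allows.
- pusher_grip (a point): Grip point on the rod's upright black knob: a cylinder 20 mm across, from z 32 to 78 mm; this point is on its axis at z 64 mm, at lock x 0, y -300 mm when fully back.
- stop (a joint): How far the nest's sprung stop is pushed in, m: 0 free, about 0.004 with a frame held by the catches, 0.008 at its end. The spring needs about 6 N at 0.004 and 10 N at 0.008, where it is solid; with the rod's friction 12 to 16 N on the knob is surely home. A frame that is not pushed in far enough springs back 4 mm and the stop returns to 0.
- lens_box: Bystander, loose: small octagonal plastic optic box, 38 x 42 x 19 mm. Origin at the centre of its underside.
- clamp_fork: Bystander, loose: flat steel clamp fork, 24 x 60 x 8 mm. Origin at the centre of its underside.
- hex_keys: Bystander, loose: round black pot and a red holder of hex keys, 92 x 77 x 37 mm over all. Origin at the centre of its underside.
- lens_case: Bystander, loose: flat grey lens case, 62 x 88 x 15 mm. Origin at the centre of its underside.
There are look-alikes about, which are no part of the job. What is meant by the filter_frame is not blue, and is the larger of those in its own colour.

How it is judged:
By the outcome, as a careful person would: the job done as asked, in the order asked, and still so for the second after the job is handed in, with the robot touching nothing.
It also fails if it takes over 72 s, if anything falls off the work surface, if the arm or the gripper's body presses on something with over 40 N, if the wrist force passes 120 N, or if a joint passes its speed limit or range.

## Robot

A 7-joint arm with a two-finger parallel gripper is mounted at the origin on a cart in front of the work surface, level with it; the furniture and walls round the work are solid. World frame = base frame: x ahead of the robot, y to its left, z up, the work surface at z = 0. Lengths are in mm, angles in rad, forces in N, time in s.
With the tool pointing down it reaches from about 400 to 900 mm from the base axis. Payload 5.6 kg.
Tool frame: the origin (TCP) lies midway between the tips of the shut fingers; the grasp point (between the pads) lies 19 mm behind it; z points along the fingers, y is the line along which they close (so a half turn about z gives the same grasp; the last joint's range is limited). The gripper opens to 92 mm and grips with 3 to 60 N. Pads are 20 mm wide; open, the fingers measure 128 mm over their backs; the gripper's body (75 mm by 189 mm) begins 69 mm behind the grasp point.
Start: joints at [1.08, 0.468, -0.012, 1.603, 0.006, 1.071, -0.056], TCP at [281.401, -585.937, 214.592] pointing down, gripper open.
Joint ranges: [-2.53, 2.53], [-0.31, 2.02], [-1.57, 1.55], [0.28, 2.44], [-1.29, 4.43], [0.15, 1.84], [-2.92, 2.92]. Speed limits (rad/s): [2.57, 2.57, 3.14, 3.14, 3.14, 3.14, 3.14].

## Interface

Orientations are given as a rotation vector (axis times angle).
In Python, from cell import robot, grip, kin, viewer gives the robot as it stands. Calls block until the motion is done:
- robot.movep(position, orientation): joint-space move of the TCP to a pose.
- robot.servo_line(position, feed=150, rotation=None): straight line of the TCP; rotation=None keeps the orientation; feed is the mean speed in mm/s.
- robot.goto_joints(angles): joint-space move.
- grip(opening, newtons=None): opening from 0.0 (shut) to 1.0 (fully open); newtons is the grip in N (None keeps the last); returns when the fingers have stopped.
- robot.hold(seconds).
- kin.ik(position, orientation): joint angles nearest the present ones, or None.
- robot.observe(): the state.
- viewer.read_camera(name): name is "scene" or "top" or "wrist"; returns the picture (384x512x3 uint8, red, green, blue); there is no depth.
- viewer.camera_info(name): a dict with "camera_matrix" (3x3 intrinsics, pixels), "k1" (the pictures are not rectified: a ray, as slopes to the right and down, at radius r is drawn at 1 + k1 r^2 times it, then the intrinsics apply), "R" (3x3) and "t" (3): a world point X has camera coordinates R X + t. Camera axes: x right, y down, z forward; pixel columns grow to the right and rows downward; lengths in mm; the calibration is good to about 2 mm. A picture is of the moment at which its call begins: read the wrist's pose just before it. camera_info takes no time and is no camera call; for the wrist camera it gives the pose at the moment of the call.
A pose or a line that the arm cannot do raises robot.IKError and nothing moves.
- robot.job_done(): hands the job in; it is judged then, once.
Trained networks look in the newest picture that a camera, given by its name, has taken for a name from the list of things; names that differ only in an ending like _2 or _b are one class to them, and where a whole thing is asked for, a point or a joint stands for the part that bears it (a point fixed in the world has none). Each returns a list of dicts, best first, with "confidence" (0 to 1); they miss things now and then, are a little off and sometimes report something else, mostly with a low value. They report only what shows in the picture. A call takes as long as a camera call. They do not tell look-alikes from the thing itself.
- viewer.silhouettes(name, camera): "mask" (384x512 bool, what is visible of it).
- viewer.pinpoint(name, camera): "at" ([x, y, z] in mm, in the coordinates of the camera as it stood for that picture, good to about 4 mm: a listed point, or the origin of a listed thing).
The state is a dict: "t": time; "joints": joint angles; "joint_velocities": joint speeds; "joint_torque": joint torques, N m; "tcp_pos": TCP position; "tcp_rot": TCP orientation; "contact_force": force on the tool from outside, world axes, zero at the start; "wrist_torque": the same for the moment, N m; "grip_width": opening from 0.0 (shut) to 1.0 (fully open); "grip_force": force on a finger pad.
Only numpy, scipy, OpenCV 4.12 (cv2) and the standard library are available. Lean on these libraries where they do the work, as an engineer would, in place of code of your own. Each camera call takes 0.05 s, during which the arm holds its last target. There are 200 camera calls.

## Working session

There is one attempt and no reset: what is moved stays moved. The work goes in short steps, each a Python script; the robot and the scene stay as the last script left them, time stands still between calls to the robot, and variables do not carry over. Pictures are saved under pics/ and viewed, at most 10 in all, crops included, and the job is handed in when it is done.

```bash
ls; mkdir -p pics
cat > h.py <<'E'
import numpy as np, cv2
from cell import robot, grip, kin, viewer
from scipy.spatial.transform import Rotation as Ro
def cam(n):
    c=viewer.camera_info(n); return np.array(c["camera_matrix"]),c["k1"],np.array(c["R"]),np.array(c["t"])
def toworld(n,p):
    K,k,R,t=cam(n); return R.T@(np.array(p)-t)
def proj(n,X):
    K,k,R,t=cam(n); c=R@np.array(X)+t; s=c[:2]/c[2]; s=s*(1+k*(s@s)); return (K@np.r_[s,1])[:2]
def pix2z(n,uv,z):
    K,k,R,t=cam(n); d=(np.linalg.inv(K)@np.r_[uv,1])[:2]; s=d.copy()
    for _ in range(20): s=d/(1+k*(s@s))
    r=R.T@np.r_[s,1]; o=-R.T@t; return o+r*(z-o[2])/r[2]
def save(n,f): 
    im=viewer.read_camera(n); cv2.imwrite(f"pics/{f}.png",im[:,:,::-1]); return im
E
python3 - <<'E'
from h import *
a=save("scene","s0"); b=save("top","t0")
cv2.imwrite("pics/st.png",np.vstack([np.hstack([a,b])])[:,:,::-1][:, :])
im=np.hstack([a,b]); cv2.imwrite("pics/st.png",cv2.resize(im,(800,300))[:,:,::-1])
for c in("scene","top"):
  for n in ["frame_mid","track_mid","gate_mouth","lid_edge","lid_hinge","gate_grip","pusher_grip","lock","lens_box","clamp_fork","hex_keys","lens_case"]:
    for d in viewer.pinpoint(n,c):
      w=toworld(c,d["at"]); print(c,n,round(d["confidence"],2),w.round(0),proj(c,w).round(0))
o=robot.observe(); print(o["t"],o["tcp_rot"],o["contact_force"])
E
```

```text
pics
scene frame_mid 0.83 [454. 247.   5.] [187. 276.]
scene frame_mid 0.7 [354. 187.   6.] [227. 288.]
scene frame_mid 0.43 [380. 328.   6.] [176. 312.]
scene track_mid 0.86 [601. -47.  17.] [238. 195.]
scene track_mid 0.69 [ 412. -403.   -2.] [354. 182.]
scene gate_mouth 0.68 [ 610. -114.   20.] [252. 184.]
scene lid_edge 0.95 [677. -35. 175.] [218. 146.]
scene lid_hinge 0.66 [667. -40.  66.] [223. 174.]
scene gate_grip 0.54 [ 507. -115.   65.] [274. 191.]
scene pusher_grip 0.59 [609. 256.  64.] [151. 230.]
scene lock 0.97 [607. -45.   1.] [236. 198.]
scene lens_box 0.49 [ 435. -269.    2.] [323. 195.]
scene clamp_fork 0.6 [ 608. -116.   18.] [253. 184.]
scene clamp_fork 0.55 [506. 152.   4.] [204. 247.]
scene hex_keys 0.56 [ 550. -431.   -0.] [330. 159.]
scene lens_case 0.54 [ 414. -401.   -5.] [353. 182.]
top frame_mid 0.67 [355. 190.  -0.] [181. 242.]
top frame_mid 0.57 [455. 247.  -0.] [166. 210.]
top frame_mid 0.43 [378. 324.   3.] [141. 233.]
top track_mid 0.74 [604. -45.  12.] [257. 169.]
top track_mid 0.48 [452. 247.  -3.] [166. 211.]
top gate_mouth 0.59 [ 609. -117.   15.] [278. 169.]
top lid_edge 0.66 [679. -36. 173.] [255. 131.]
top lid_hinge 0.61 [662. -40.  65.] [256. 148.]
top gate_grip 0.51 [ 510. -114.   63.] [278. 195.]
top lock 0.63 [605. -46.  -0.] [257. 170.]
top lens_box 0.43 [ 433. -265.   -4.] [322. 224.]
top clamp_fork 0.66 [508. 144.  -5.] [199. 196.]
top hex_keys 0.83 [ 549. -434.   -2.] [372. 192.]
top lens_case 0.82 [ 412. -408.   -4.] [365. 232.]
top lens_case 0.52 [ 549. -434.   -2.] [372. 191.]
1.3 [ 3.06313744e+00  6.97471673e-01 -6.09241723e-06] [-0.49605029  0.50421623 -0.01670584]
```

Run:
```python
from h import *
a=cv2.imread("pics/s0.png");b=cv2.imread("pics/t0.png")
A=cv2.resize(a[120:345,110:390],(800,600),interpolation=cv2.INTER_CUBIC); cv2.imwrite("pics/sA.png",A)
x=cv2.resize(b[180:270,120:240],(800,600),interpolation=cv2.INTER_CUBIC)
cv2.imwrite("pics/tB.png",x)
```

```text
(no output)
```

View pics/sA.png

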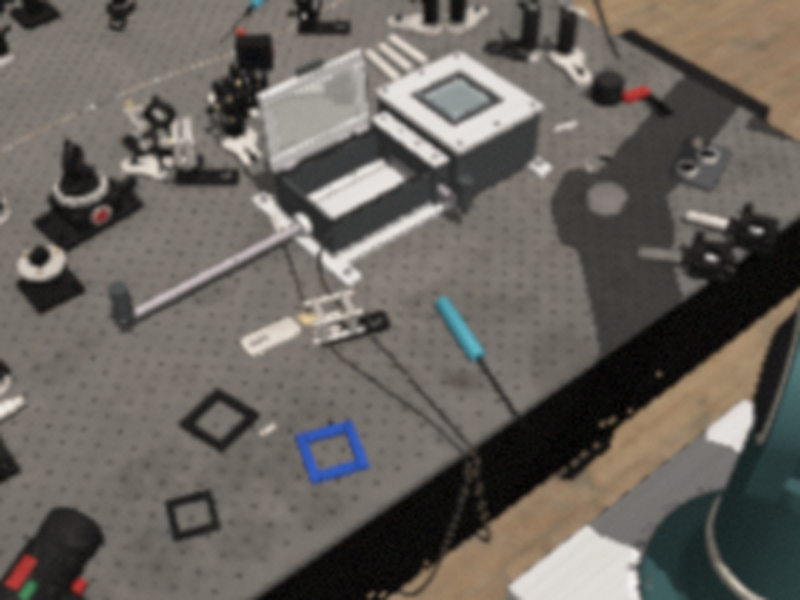

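View pics/tB.png

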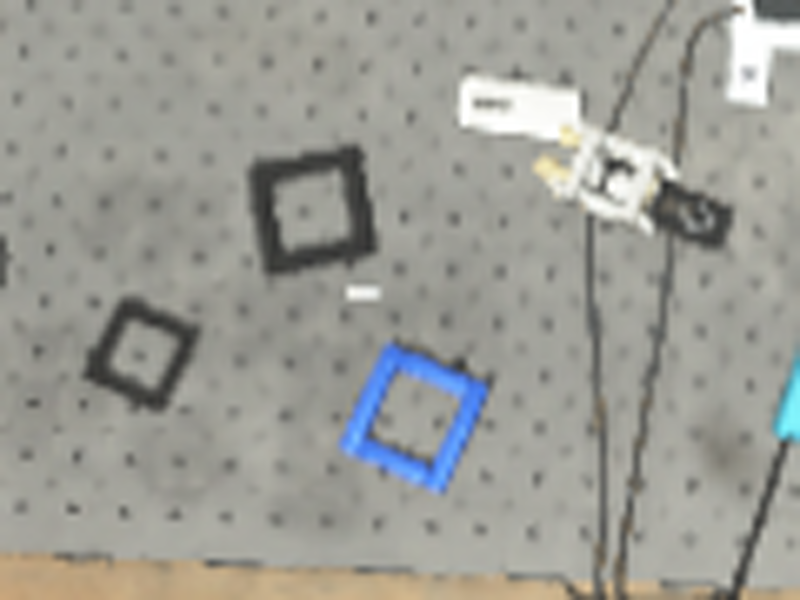

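Look-alikes in the scene view: large black frame at (187,276), blue frame at (227,288), small black frame at (176,312). By the description it is the large black one, at about world (454,247), and the crop confirms that. Next is a closer view from the wrist.

Run:
```python
from h import *
o=robot.observe(); R=Ro.from_rotvec(o["tcp_rot"]); K,k,Rc,t=cam("wrist")
print("cam in tool",R.inv().apply(-Rc.T@t-o["tcp_pos"]).round(1),"axis",R.inv().apply(Rc[2]).round(2))
for rv in ([np.pi,0,0],[0,np.pi,0]):
  for p in ([430,-60,320],[450,250,250],[606,-46,60],[606,-46,300],[511,-116,45],[447,-116,45],[640,-46,150]):
    q=kin.ik(p,rv); print(rv[0],p,None if q is None else np.round(q,2))
rv=[0,np.pi,0] if False else [np.pi,0,0]
robot.movep([430,-60,330],rv)
def look():
  viewer.read_camera("wrist")
  for n in ["track_mid","gate_mouth","lid_edge","lid_hinge","gate_grip","lock"]:
    for d in viewer.pinpoint(n,"wrist"):
      w=toworld("wrist",d["at"]); print(n,round(d["confidence"],2),w.round(1),proj("wrist",w).round(0))
look(); im=save("wrist","w1"); print(robot.observe()["t"])
```

```text
cam in tool [  73.6   -0.4 -170. ] axis [-0.26 -0.    0.96]
3.141592653589793 [430, -60, 320] [ 0.45  0.01 -0.38  1.94  0.    1.19 -1.51]
3.141592653589793 [450, 250, 250] [ 0.24  0.37 -0.99  1.85  0.35  1.11 -2.45]
3.141592653589793 [606, -46, 60] [ 0.13  0.6  -0.15  1.81  0.12  0.75 -1.65]
3.141592653589793 [606, -46, 300] [ 0.24  0.35 -0.29  1.6   0.1   1.21 -1.64]
3.141592653589793 [511, -116, 45] [ 0.28  0.51 -0.15  2.02  0.13  0.62 -1.52]
3.141592653589793 [447, -116, 45] [ 0.32  0.44 -0.17  2.16  0.13  0.55 -1.51]
3.141592653589793 [640, -46, 150] [ 0.16  0.53 -0.19  1.67  0.12  0.95 -1.65]
0 [430, -60, 320] [ 0.79  0.04 -0.73  1.93  0.03  1.19  1.62]
0 [450, 250, 250] [ 0.39  0.51 -1.26  1.84  0.53  1.18  0.53]
0 [606, -46, 60] [ 0.49  0.7  -0.65  1.78  0.55  0.85  1.16]
0 [606, -46, 300] [ 0.56  0.43 -0.73  1.58  0.3   1.25  1.35]
0 [511, -116, 45] [ 0.63  0.59 -0.59  1.99  0.5   0.7   1.3 ]
0 [447, -116, 45] [ 0.67  0.51 -0.59  2.14  0.48  0.62  1.32]
0 [640, -46, 150] [ 0.5   0.63 -0.69  1.64  0.46  1.03  1.24]
track_mid 0.76 [607.4 -42.1  12.6] [245.  40.]
gate_mouth 0.65 [ 601.7 -114.3   18.6] [293.  44.]
gate_grip 0.52 [ 513.3 -111.7   62.2] [294. 104.]
lock 0.96 [ 6.054e+02 -4.560e+01 -2.000e-01] [248.  44.]
lock 0.73 [ 606.7 -112.    18.6] [292.  40.]
3.7083
```

```bash
cat >> h.py <<'E'
D=[0,np.pi,0]
def look(names,n="wrist",k=2):
  for _ in range(k):
    viewer.read_camera(n)
    for m in names:
      for d in viewer.pinpoint(m,n):
        w=toworld(n,d["at"]); print(m,round(d["confidence"],2),w.round(1),proj(n,w).round(0))
E
python3 - <<'E'
from h import *
robot.movep([560,-50,270],D)
look(["track_mid","gate_mouth","lid_edge","lid_hinge","gate_grip","lock"])
a=save("wrist","w2")
robot.movep([440,240,200],D)
look(["frame_mid"])
b=save("wrist","w3"); print(robot.observe()["t"],robot.observe()["tcp_pos"])
cv2.imwrite("pics/w23.png",np.hstack([cv2.resize(a,(400,300)),cv2.resize(b,(400,300))])[:,:,::-1])
im=cv2.cvtColor(b,cv2.COLOR_RGB2GRAY)
for d in viewer.silhouettes("frame_mid","wrist"):
  m=d["mask"].astype(np.uint8); ys,xs=np.nonzero(m)
  P=np.array([pix2z("wrist",(u,v),9)[:2] for u,v in zip(xs,ys)],np.float32)
  print(d["confidence"],m.sum(),cv2.minAreaRect(P))
E
```

```text
track_mid 0.62 [607.3 -43.6  10.2] [261. 195.]
gate_mouth 0.7 [ 604.7 -110.1   18. ] [215. 195.]
lid_edge 0.75 [672.4 -37.5 177.3] [268. 301.]
lid_edge 0.19 [605.7 -46.4  11.7] [259. 194.]
lid_hinge 0.87 [662.8 -35.6  64.3] [267. 245.]
gate_grip 0.9 [ 512.5 -112.6   61.5] [206. 134.]
lock 0.85 [605.8 -45.3   4.2] [259. 193.]
lock 0.23 [ 605.5 -112.3   15.7] [214. 195.]
track_mid 0.69 [606.2 -42.6  13.3] [261. 195.]
track_mid 0.28 [672.9 -37.3 177. ] [269. 301.]
gate_mouth 0.95 [ 604.4 -108.7   18.8] [216. 195.]
lid_edge 0.84 [674.1 -37.2 172.9] [269. 300.]
lid_hinge 0.6 [666.3 -31.7  67.1] [270. 248.]
gate_grip 0.88 [ 515.3 -112.6   62.4] [206. 136.]
lock 0.71 [603.8 -46.2   2.8] [259. 192.]
lock 0.28 [605.9 252.9  66.3] [479. 205.]
frame_mid 0.66 [375.3 329.9   8. ] [333. 119.]
frame_mid 0.6 [4.502e+02 2.483e+02 4.000e-01] [264. 179.]
frame_mid 0.59 [352.3 188.    9.2] [212.  99.]
frame_mid 0.8 [349.5 190.3   7.7] [214.  97.]
frame_mid 0.79 [373.7 326.4   7. ] [330. 118.]
frame_mid 0.69 [452.  248.8   0.7] [264. 181.]
8.1333 [440.68231194 239.22362071 200.01177144]
0.87 875 ((376.609619140625, 325.0829772949219), (45.1641960144043, 45.15741729736328), 69.74039459228516)
0.68 1299 ((353.2530212402344, 189.7083740234375), (55.441104888916016, 54.9820556640625), 69.26026916503906)Traceback (most recent call last):
  File "<stdin>", line 12, in <module>
  File "h.py", line 11, in pix2z
    K,k,R,t=cam(n); d=(np.linalg.inv(K)@np.r_[uv,1])[:2]; s=d.copy()
            ~~~^^^
  File "h.py", line 5, in cam
    c=viewer.camera_info(n); return np.array(c["camera_matrix"]),c["k1"],np.array(c["R"]),np.array(c["t"])
ValueError: time passes only in moves, steps and waits
```

View pics/w2.png

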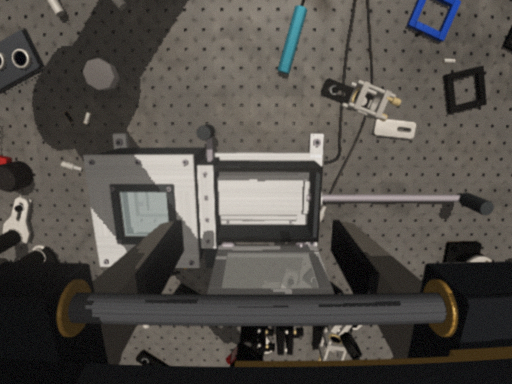

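View pics/w3.png

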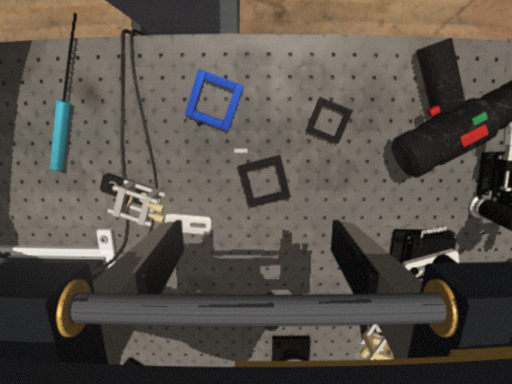

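w3 shows the large black frame at (264,181), blue at (214,100) and small black at (329,119). w2 shows the hatch centred near (262,198), gate knob at (206,131), pusher knob at (485,205), and the lid open below. Next I measure the frame exactly and grasp its bar.

Run:
```python
from h import *
import h
C=cam("wrist"); h.cam=lambda n:C
def fit(b,z,roi,thr):
    g=cv2.cvtColor(b,cv2.COLOR_RGB2GRAY); u0,v0,u1,v1=roi
    m=(g[v0:v1,u0:u1]<thr).astype(np.uint8)
    m=cv2.morphologyEx(m,cv2.MORPH_OPEN,np.ones((3,3)))
    n,l,s,_=cv2.connectedComponentsWithStats(m); i=1+np.argmax(s[1:,4])
    ys,xs=np.nonzero(l==i)
    P=np.array([pix2z("wrist",(u+u0,v+v0),z)[:2] for u,v in zip(xs,ys)],np.float32)
    return s[i],cv2.minAreaRect(P)
b=cv2.imread("pics/w3.png")[:,:,::-1].copy()
g=b.mean(2)[175:188,230:300].round(); print(g[6].astype(int))
for thr in(40,50,60): print(thr,fit(b,9,(228,145,300,217),thr))
```

```text
[101 101 113 111 112 110 109 120 106 107  85  55  46  38  35  38  38  39
  36  60  91 107 110 108 109 114 111 112 114 113 112 110 112 110 111  97
  82  71  74  85 104 109 112 110 115 109 115 108  78  47  41  39  34  31
  37  38  48  64  72  98 110 113 116 116 113 111 115 109 105 103]
40 (array([ 52,  31,   8,  22, 100], dtype=int32), ((457.1407165527344, 273.4956359863281), (27.398494720458984, 7.8240790367126465), 4.77369499206543))
50 (array([ 10,  11,  51,  50, 970], dtype=int32), ((450.880615234375, 248.6009521484375), (55.022605895996094, 54.18613815307617), 13.392059326171875))
60 (array([  10,   11,   52,   51, 1100], dtype=int32), ((450.818115234375, 248.59707641601562), (56.10062026977539, 54.50147247314453), 14.55868148803711))
```

```bash
cat >> h.py <<'E'
_cam=cam; _c={}
def cam(n): return _c[n] if n in _c else _cam(n)
def shot(n,f=None):
    _c[n]=_cam(n); im=viewer.read_camera(n)
    if f: cv2.imwrite(f"pics/{f}.png",im[:,:,::-1])
    return im
def fit(b,z,roi,thr):
    g=cv2.cvtColor(b,cv2.COLOR_RGB2GRAY); u0,v0,u1,v1=roi
    m=(g[v0:v1,u0:u1]<thr).astype(np.uint8)
    m=cv2.morphologyEx(m,cv2.MORPH_OPEN,np.ones((3,3)))
    n,l,s,_=cv2.connectedComponentsWithStats(m); i=1+np.argmax(s[1:,4])
    ys,xs=np.nonzero(l==i)
    P=np.array([pix2z("wrist",(u+u0,v+v0),z)[:2] for u,v in zip(xs,ys)],np.float32)
    return s[i],cv2.minAreaRect(P)
def rot(a): return (Ro.from_euler("z",a,degrees=True)*Ro.from_rotvec(D)).as_rotvec()
E
python3 - <<'E'
from h import *
robot.movep([425,249,110],D); grip(0.25)
b=shot("wrist","w4"); c=proj("wrist",[450.8,248.6,9]); print(c)
r=55; roi=[int(max(0,c[0]-r)),int(max(0,c[1]-r)),int(c[0]+r),int(c[1]+r)]
for thr in(45,55,65): print(fit(b,9,roi,thr))
print(robot.observe()["t"])
E
```

```text
[255.80911347 218.54766903]
(array([  20,   23,   75,   87, 2536], dtype=int32), ((463.6369323730469, 249.79367065429688), (75.494873046875, 90.38384246826172), 89.95330810546875))
(array([  20,   23,   77,   87, 2753], dtype=int32), ((463.63836669921875, 250.77439880371094), (77.45101165771484, 90.3870849609375), 89.94990539550781))
(array([  20,   22,   90,   88, 3861], dtype=int32), ((463.1768798828125, 257.5151062011719), (90.85533142089844, 91.39763641357422), 89.9020767211914))
9.7833
```

View pics/w4.png

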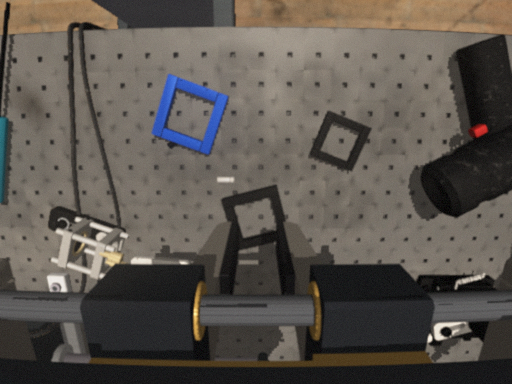

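w4 shows the frame's outer far corners at about (221,200) and (277,185), with the narrow-open fingers over its near half. The w3 fit is consistent with this, so I grasp.

Run:
```python
from h import *
_c["wrist"]=_cam("wrist")
A=pix2z("wrist",(221,200),9);B=pix2z("wrist",(277,185),9); d=(B-A)[:2]; print(A,B,np.hypot(*d))
a=np.degrees(np.arctan2(-d[0],d[1])); n=np.array([d[1],-d[0]])/np.hypot(*d); c2=((A+B)/2)[:2]+27.5*n; print(a,c2)
ang=(13.8+a)/2; c=np.array([450.8,248.6]); c=(c*2+c2)/3; print(ang,c)
s=np.radians(ang); u=np.array([-np.sin(s),np.cos(s)]); g=c+22.5*u
robot.servo_line([*g,60],feed=150,rotation=rot(ang))
robot.servo_line([*g,2.5],feed=60); o=robot.observe(); print(o["contact_force"],o["tcp_pos"])
grip(0.0,25); o=robot.observe(); print(o["grip_width"]*92,o["grip_force"],o["tcp_pos"],o["contact_force"])
robot.servo_line([*g,45],feed=100); o=robot.observe(); print(o["grip_width"]*92,o["grip_force"],o["t"])
np.save("ang.npy",ang)
```

```text
Traceback (most recent call last):
NameError: name '_cam' is not defined. Did you mean: 'cam'?
```

```bash
sed -i 's/_cam\b/CAM0/g; s/_c\b/CC/g; s/readCAM0/read_camera/' h.py; grep -n "CAM0\|CC\|read_" h.py
python3 - <<'E'
from h import *
CC["wrist"]=CAM0("wrist")
A=pix2z("wrist",(221,200),9);B=pix2z("wrist",(277,185),9); d=(B-A)[:2]; print(A,B,np.hypot(*d))
a=np.degrees(np.arctan2(-d[0],d[1])); n=np.array([d[1],-d[0]])/np.hypot(*d); c2=((A+B)/2)[:2]+27.5*n; print(a,c2)
ang=(13.8+a)/2; c=np.array([450.8,248.6]); c=(c*2+c2)/3; print(ang,c)
assert np.hypot(*(c2-c))<6 and abs(a-13.8)<5
s=np.radians(ang); u=np.array([-np.sin(s),np.cos(s)]); g=c+22.5*u
robot.servo_line([*g,60],feed=150,rotation=rot(ang))
robot.servo_line([*g,2.5],feed=60); o=robot.observe(); print(o["contact_force"],o["tcp_pos"])
grip(0.0,25); o=robot.observe(); print(o["grip_width"]*92,o["grip_force"],o["tcp_pos"],o["contact_force"])
robot.servo_line([*g,45],feed=100); o=robot.observe(); print(o["grip_width"]*92,o["grip_force"],o["t"])
np.save("ang.npy",ang)
E
```

```text
15:    im=viewer.read_camera(n); cv2.imwrite(f"pics/{f}.png",im[:,:,::-1]); return im
19:    viewer.read_camera(n)
23:CAM0=cam; CC={}
24:def cam(n): return CC[n] if n in CC else CAM0(n)
26:    CC[n]=CAM0(n); im=viewer.read_camera(n)
[432.12428644 215.600021     9.        ] [417.5034763  268.45093367   9.        ] 54.83600148903426
15.463707742612188 [451.31836855 249.35774569]
14.631853871306095 [450.97278952 248.8525819 ]
[ 0.72728577  0.63352936 -0.89122211] [445.46569653 270.85841688   2.78449388]
8.698688873986201 25.000390112400055 [445.51740349 270.64497741   2.76683289] [-0.0722709  -0.47451957  1.07956272]
8.279309269872781 25.00119835138321 12.3667
```

```bash
cat >> h.py <<'E'
def lockw(p,L):
    x,y,th=L; c,s=np.cos(th),np.sin(th); return np.array([x+c*p[0]-s*p[1],y+s*p[0]+c*p[1],p[2]])
def overlay(im,L,segs,n="wrist"):
    v=cv2.resize(im[:,:,::-1],None,fx=1.5,fy=1.5,interpolation=cv2.INTER_CUBIC)
    for a,b in segs:
        p=[tuple(int(round(1.5*(q+.5)-.5)) for q in proj(n,lockw(P,L))) for P in(a,b)]; cv2.line(v,*p,(0,0,255),1)
    return v
E
python3 - <<'E'
from h import *
robot.movep([600,200,210],D)
robot.movep([600,-24,200],D)
look(["track_mid","gate_mouth","gate_grip","lock"],k=2)
im=shot("wrist","w5"); np.save("w5cam.npy",np.array(CC["wrist"],dtype=object),allow_pickle=True)
L=(605.5,-45,np.pi)
R=lambda x0,x1,y0,y1,z:[((x0,y0,z),(x1,y0,z)),((x1,y0,z),(x1,y1,z)),((x1,y1,z),(x0,y1,z)),((x0,y1,z),(x0,y0,z))]
segs=R(-45,45,-70,60,66)+R(-30,30,-70,60,21)+R(-70,70,80,206,106)
cv2.imwrite("pics/o5.png",overlay(im,L,segs)); print(robot.observe()["t"],robot.observe()["grip_force"])
E
```

```text
track_mid 0.55 [605.1 -42.7  13. ] [238. 178.]
gate_mouth 0.9 [ 608.5 -109.7   19.1] [183. 182.]
gate_mouth 0.51 [ 512.  -111.8   60.4] [166.  97.]
gate_grip 0.73 [ 512.7 -112.9   63.4] [164.  98.]
lock 0.67 [607.  -47.7   3.5] [236. 178.]
track_mid 0.56 [605.8 -44.   13.1] [239. 179.]
gate_mouth 0.61 [ 605.7 -111.8   17.4] [183. 179.]
gate_grip 0.95 [ 513.3 -113.4   60.7] [166.  99.]
lock 0.61 [605.  -47.    4.5] [238. 177.]
14.7583 25.00118315219879
```

View pics/o5.png

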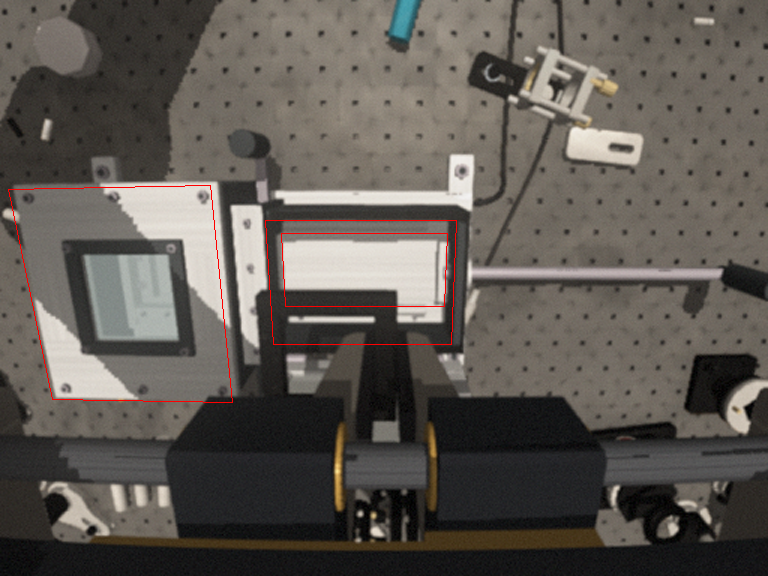

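o5 shows the frame held square, its front edge at about (258–397, 291) in the 1.5x picture. The lock model fits within a few px but needs about 1–2° of yaw. I refine that by edge fitting.

Run:
```python
from h import *
from scipy.optimize import least_squares
from scipy.ndimage import map_coordinates, gaussian_filter
CC["wrist"]=tuple(np.load("w5cam.npy",allow_pickle=True))
im=cv2.imread("pics/w5.png"); g=gaussian_filter(im.astype(float).mean(2),0.7)
L=np.array([605.5,-45,np.pi])
segs=[((70,90,106),(70,196,106)),((60,206,106),(-60,206,106)),((65,80,106),(-20,80,106))]
P=lambda p,L: proj("wrist",lockw(p,L))
def rodpts():
    out=[]
    for u in range(325,470,8):
        c=g[165:200,u]; k=np.argmax(c); lo=max(k-4,0); w=np.clip(c[lo:k+5]-c[lo:k+5].min(),0,None); out.append((u,165+lo+(w*np.arange(len(w))).sum()/w.sum()))
    return np.array(out)
rp=rodpts(); print(rp[::4].round(1).tolist())
for it in range(6):
    obs=[];R=[8,6,5,4,4,4][it]
    for a,b in segs:
        a,b=np.array(a,float),np.array(b,float); pa,pb=P(a,L),P(b,L); d=(pb-pa)/np.linalg.norm(pb-pa); n=np.array([-d[1],d[0]])
        for s in np.linspace(0,1,20):
            p=P(a+s*(b-a),L); t=np.arange(-R,R+.01,.25); q=p+t[:,None]*n
            v=map_coordinates(g,[q[:,1],q[:,0]],order=1,mode="nearest"); gr=np.abs(np.gradient(v)); k=np.argmax(gr)
            if gr[k]>2: obs.append((a+s*(b-a),q[k],n))
    def res(L,full=False):
        r=[n@(P(X,L)-q) for X,q,n in obs]
        A,B=P((0,-110,23),L),P((0,-280,23),L); d=(B-A)/np.linalg.norm(B-A); nn=np.array([-d[1],d[0]])
        return np.r_[r,(rp-A)@nn]
    L=least_squares(res,L,loss="soft_l1",f_scale=.5,x_scale=[1,1,.01]).x
r=res(L); print(L,np.degrees(L[2])-180,len(obs),np.median(np.abs(r[:len(obs)])),r[len(obs):].mean(),[np.round(np.median(r[i:i+20]),2) for i in(0,20,40)])
for u,v in ((258/1.5,291/1.5),(397/1.5,291/1.5)): print("frame edge",pix2z("wrist",(u,v),206.5))
print("gate",lockw((95,70,64),L),"pusher",lockw((0,-300,64),L),"mouth",lockw((0,70,16),L)); np.save("L.npy",L)
R=lambda x0,x1,y0,y1,z:[((x0,y0,z),(x1,y0,z)),((x1,y0,z),(x1,y1,z)),((x1,y1,z),(x0,y1,z)),((x0,y1,z),(x0,y0,z))]
cv2.imwrite("pics/o6.png",overlay(im[:,:,::-1],L,R(-45,45,-70,60,66)+R(-30,30,-70,60,21)+R(-70,70,80,206,106)+R(-48,48,60,80,78)+[((0,-90,23),(0,-290,23))]+R(85,105,60,80,78)))
```

```text
[[325.0, 181.2], [357.0, 181.1], [389.0, 181.3], [421.0, 181.5], [453.0, 181.6]]
[604.48686875 -41.32383705   3.13114838] -0.5984128492438288 55 0.25069897239051736 0.11611615474998127 [np.float64(-0.0), np.float64(-0.25), np.float64(0.25)]
frame edge [571.40145903 -71.69192042 206.5       ]
frame edge [571.39602803 -18.76594771 206.5       ]
gate [ 508.76096422 -110.32783114   64.        ] pusher [607.62009414 258.65980067  64.        ] mouth [ 603.75578283 -111.32001918   16.        ]
```

View pics/o6.png

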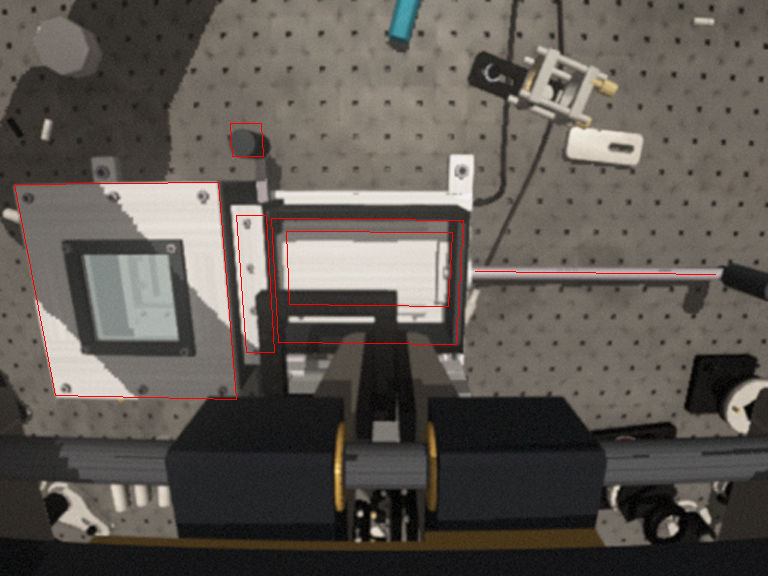

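Run:
```python
from h import *
CC["wrist"]=tuple(np.load("w5cam.npy",allow_pickle=True))
g=cv2.imread("pics/w5.png").astype(float).mean(2)
for u in (220,280):
  print(u,[(v,int(g[v,u]),pix2z("wrist",(u,v),21)[0].round(1)) for v in list(range(138,166))+list(range(203,222)) ])
for v in (170,182): print(v,[(u,int(g[v,u]),pix2z("wrist",(u,v),16)[1].round(1)) for u in list(range(172,196,1))+list(range(284,318,1))])
print(robot.observe()["tcp_pos"])
```

```text
220 [(138, 58, np.float64(555.7)), (139, 57, np.float64(556.9)), (140, 61, np.float64(558.0)), (141, 51, np.float64(559.2)), (142, 53, np.float64(560.3)), (143, 55, np.float64(561.5)), (144, 49, np.float64(562.6)), (145, 52, np.float64(563.8)), (146, 72, np.float64(565.0)), (147, 97, np.float64(566.1)), (148, 113, np.float64(567.3)), (149, 116, np.float64(568.4)), (150, 115, np.float64(569.6)), (151, 109, np.float64(570.8)), (152, 108, np.float64(572.0)), (153, 108, np.float64(573.1)), (154, 111, np.float64(574.3)), (155, 120, np.float64(575.5)), (156, 120, np.float64(576.7)), (157, 116, np.float64(577.8)), (158, 123, np.float64(579.0)), (159, 133, np.float64(580.2)), (160, 179, np.float64(581.4)), (161, 214, np.float64(582.6)), (162, 225, np.float64(583.8)), (163, 221, np.float64(585.0)), (164, 220, np.float64(586.2)), (165, 224, np.float64(587.4)), (203, 46, np.float64(634.5)), (204, 42, np.float64(635.7)), (205, 49, np.float64(637.0)), (206, 46, np.float64(638.3)), (207, 46, np.float64(639.6)), (208, 47, np.float64(640.9)), (209, 37, np.float64(642.2)), (210, 81, np.float64(643.5)
[... 4662 characters left out ...]
64(23.6)), (296, 176, np.float64(24.8)), (297, 181, np.float64(26.0)), (298, 148, np.float64(27.2)), (299, 100, np.float64(28.4)), (300, 73, np.float64(29.7)), (301, 52, np.float64(30.9)), (302, 46, np.float64(32.1)), (303, 55, np.float64(33.3)), (304, 68, np.float64(34.6)), (305, 77, np.float64(35.8)), (306, 79, np.float64(37.0)), (307, 79, np.float64(38.2)), (308, 72, np.float64(39.5)), (309, 59, np.float64(40.7)), (310, 54, np.float64(41.9)), (311, 123, np.float64(43.1)), (312, 217, np.float64(44.4)), (313, 235, np.float64(45.6)), (314, 215, np.float64(46.8)), (315, 195, np.float64(48.0)), (316, 190, np.float64(49.3)), (317, 190, np.float64(50.5))]
[600.01047306 -23.80706571 199.99984996]
```

Run:
```python
from h import *
L=np.array([605.3,-43.5,np.radians(179.4)]); np.save("L.npy",L)
im=cv2.imread("pics/w5.png").astype(float).mean(2); print(im[186:200,200].astype(int),im[186:200,240].astype(int))
p=lockw((0,-24.5,0),L); p[0]+=0.4; print(p)
robot.servo_line([p[0],p[1],100],feed=150,rotation=rot(-0.6))
robot.servo_line([p[0],p[1],40],feed=80)
f0=np.array(robot.observe()["contact_force"]); print(f0)
for z in np.arange(30,18.4,-1):
    robot.servo_line([p[0],p[1],z],feed=40); o=robot.observe(); f=np.array(o["contact_force"])-f0
    if z<25: print(z,o["tcp_pos"].round(2) if hasattr(o["tcp_pos"],"round") else o["tcp_pos"],f.round(2))
    if np.linalg.norm(f)>4: break
print(o["grip_width"]*92,o["t"])
```

```text
[218 217 218 221 216 213 175 111  58  47  45  48  45  46] [218 218 220 220 221 213 179 109  58  43  41  48  48  53]
[605.95655871 -19.00134335   0.        ]
[ 0.35816349 -0.02574049  0.07956657]
24.0 [605.9  -19.02  23.92] [-0.43  0.22 -0.43]
23.0 [605.91 -19.    22.92] [-0.05  0.71 -1.29]
22.0 [605.9  -19.01  21.92] [-0.39 -0.04 -0.95]
21.0 [605.9  -19.    20.93] [-0.4   1.05 -0.1 ]
20.0 [605.93 -18.99  19.93] [ 0.33 -0.89 -0.55]
19.0 [605.95 -18.99  18.95] [-0.59  0.48 -0.81]
8.532010653967495 19.625
```

Run:
```python
from h import *
robot.servo_line([605.95,-19,18.6],feed=30)
grip(0.24); robot.servo_line([605.95,-19,100],feed=120)
robot.movep([575,-19,200],D)
im=shot("wrist","w7"); g=im.astype(float).mean(2)
L=np.load("L.npy"); print(fit(im,25,(190,120,300,205),60))
look(["frame_mid"],k=1); print(robot.observe()["t"],L)
cv2.imwrite("pics/c7.png",cv2.resize(im[110:230,150:330],(800,533),interpolation=cv2.INTER_CUBIC)[:,:,::-1])
```

```text
(array([  0,  39, 110,  41, 918], dtype=int32), ((578.6422729492188, -32.893165588378906), (129.40237426757812, 48.599822998046875), 89.95243072509766))
frame_mid 0.74 [604.4 -42.3  20.1] [238. 199.]
21.75 [605.3        -43.5          3.13112068]
```

View pics/c7.png

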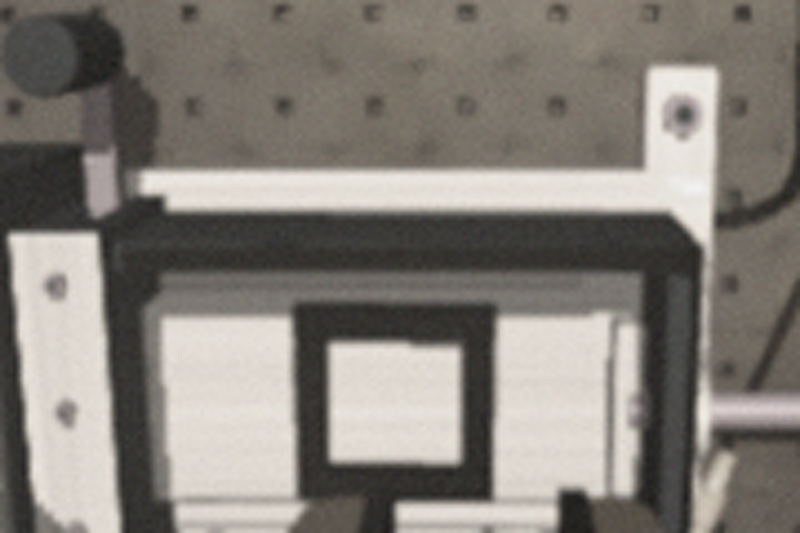

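c7 shows the frame flat and square on the track, between the rails, in the middle of the hatch. Next I shut the lid.

Run:
```python
from h import *
L=np.load("L.npy"); H=lockw((-56,-9,68),L); print(H)
y=H[1]
grip(0.0)
robot.movep([640,y,230],D); robot.servo_line([705,y,215],feed=200); robot.servo_line([705,y,168],feed=120)
f0=np.array(robot.observe()["contact_force"]); mx=0
for a in np.r_[np.arange(1.65,0.2,-0.12),0.2,0.14,0.09,0.05,0.02,0.0,-0.01,-0.02]:
    r=100; u=r*np.cos(a)-8*np.sin(a)-10; z=68+r*np.sin(a)+8*np.cos(a)
    robot.servo_line([H[0]-u,y,z],feed=130 if a>.2 else 50)
    f=np.array(robot.observe()["contact_force"])-f0; mx=max(mx,np.linalg.norm(f))
    if a<1: print(round(a,2),f.round(1),np.round(robot.observe()["tcp_pos"][2],1))
    if f[2]>15 and a<.2: break
print(mx,robot.observe()["t"])
robot.servo_line([H[0]-90,y,160],feed=200)
```

```text
[661.39117554 -35.08691339  68.        ]
0.93 [ 0.3 -0.1  0.2] 152.9
0.81 [0.9 0.1 0.8] 145.8
0.69 [ 0.3 -0.6 -1.5] 137.7
0.57 [-0.  -0.2  0.1] 128.6
0.45 [-0.2 -0.6  0.4] 118.6
0.33 [ 0.2 -0.4 -0.1] 107.8
0.21 [-0.2  0.5  0.6] 96.5
0.2 [ 0.2 -0.3  0.1] 96.0
0.14 [-0.2  0.5 -1.3] 89.5
0.09 [ 0.2 -0.5 -0.1] 84.6
0.05 [ 0.3  0.  -1.9] 80.7
0.02 [ 0.5 -0.   0.2] 77.8
0.0 [-0.1 -0.7  5.1] 76.4
-0.01 [-2.9 -1.5 11.3] 76.3
-0.02 [-5.5 -1.5 18.2] 76.2
19.07369347798344 28.9417
```

Run:
```python
from h import *
robot.movep([520,-112,215],D)
grip(0.4)
look(["lid_edge","gate_grip"],k=2)
im=shot("wrist","w8"); print(robot.observe()["t"])
```

```text
lid_edge 0.87 [549.4 -36.4  75.2] [325. 209.]
gate_grip 0.89 [ 513.9 -111.4   63. ] [257. 175.]
lid_edge 0.67 [550.8 -35.6  76.9] [326. 211.]
gate_grip 0.85 [ 513.1 -110.6   60.7] [258. 174.]
31.0667
```

View pics/w8.png

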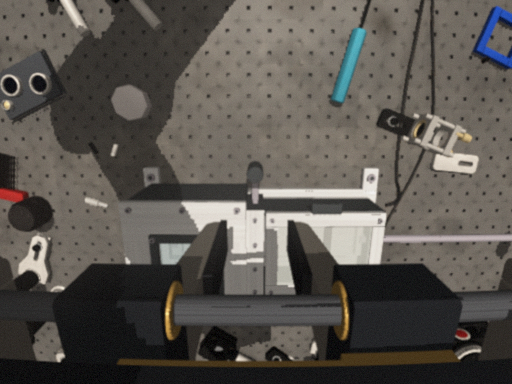

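w8 shows the lid lying shut over the hatch (pane at about (330,240), lip at (326,210)) and the gate knob at (256,172). Now I open the gate.

Run:
```python
from h import *
L=np.load("L.npy"); ex=np.array([np.cos(L[2]),np.sin(L[2]),0])
p=np.array([511.5,-112.5,45])
robot.servo_line([*p[:2],100],feed=200,rotation=rot(-0.6)); robot.servo_line(p,feed=100)
grip(0.0,20); o=robot.observe(); print(o["grip_width"]*92,o["grip_force"],o["contact_force"])
f0=np.array(o["contact_force"])
for s in [20,45,58,60,62,63,64,65,66,67,68]:
    robot.servo_line(p+ex*s,feed=60); o=robot.observe(); f=np.array(o["contact_force"])-f0
    print(s,(np.array(o["tcp_pos"])-p).round(1),f.round(1))
    if f[0]>9: break
grip(0.4); print(robot.observe()["contact_force"],robot.observe()["t"])
q=np.array(robot.observe()["tcp_pos"]); robot.servo_line([*q[:2],150],feed=200)
look(["gate_grip","pusher_grip"],k=1); look(["gate_grip","pusher_grip"],"scene",1); look(["gate_grip"],"top",1)
```

```text
17.84751759682995 20.000377699452656 [-0.40872474 -5.04014022  2.99844365]
20 [-20.3  -1.9   0.5] [-2.7 -0.9  1.7]
45 [-45.2  -1.8   0.4] [-0.8 -1.5  1.1]
58 [-58.3  -1.8   0.4] [-0.6 -2.3  2. ]
60 [-59.5  -1.8   0.4] [ 0.  -1.7  0.1]
62 [-61.3  -1.8   0.5] [ 1.2 -2.  -1.3]
63 [-62.1  -1.8   0.5] [ 2.1 -2.2 -1.9]
64 [-63.1  -1.8   0.5] [ 2.1 -1.8 -1.4]
65 [-63.7  -1.8   0.5] [ 2.9 -2.  -2.9]
66 [-63.7  -1.8   0.5] [ 7.3 -2.7 -6.9]
67 [-63.7  -1.7   0.6] [  8.2  -2.7 -10.1]
68 [-63.7  -1.7   0.6] [ 11.4  -3.  -14. ]
[ 0.69336085  0.73073294 -0.30022507] 36.8083
gate_grip 0.85 [ 448.5 -108.    58.4] [260. 203.]
gate_grip 0.73 [ 442.9 -113.9   62.3] [288. 203.]
pusher_grip 0.72 [608.4 259.4  65.9] [150. 230.]
```

Run:
```python
from h import *
L=np.load("L.npy"); ey=np.array([-np.sin(L[2]),np.cos(L[2]),0])
k=lockw((0,-300,45),L); k[1]+=1; print(k)
best=None
robot.movep([480,120,220],D)
for s in(89.4,-90.6):
    qs=[kin.ik(list(k+ey*d),rot(s)) for d in(0,100,190)]; print(s,[None if q is None else np.round(q,2) for q in qs])
    if all(q is not None for q in qs):
        m=min((1-abs(qs[i][6])/2.92) for i in range(3)); 
        if best is None or m>best[0]: best=(m,s)
s=best[1]; print(best)
robot.movep([k[0],k[1],150],rot(s)); robot.servo_line(k,feed=120)
o=robot.observe(); f0=np.array(o["contact_force"])
grip(0.0,45); o=robot.observe(); print(o["grip_width"]*92,(np.array(o["contact_force"])-f0).round(1),o["tcp_pos"],o["t"])
np.savez("push.npz",k=k,s=s,f0=f0,ey=ey)
```

```text
[608.44153523 257.48355081  45.        ]
89.4 [array([ 0.27,  1.1 , -1.2 ,  1.63,  1.09,  1.21,  1.95]), array([ 0.45,  1.07, -1.22,  1.72,  1.09,  1.19,  2.05]), array([ 0.62,  1.07, -1.23,  1.76,  1.1 ,  1.18,  2.17])]
-90.6 [array([-0.06,  0.77, -0.56,  1.65,  0.5 ,  0.87, -0.84]), array([ 0.1 ,  0.73, -0.57,  1.74,  0.51,  0.83, -0.72]), array([ 0.26,  0.7 , -0.58,  1.78,  0.51,  0.81, -0.58])]
(np.float64(0.712068130129804), -90.6)
18.973257853105455 [-5.9 -0.7  4.3] [606.95399238 257.7821807   45.67918617] 41.6833
```

Run:
```python
from h import *
z=np.load("push.npz"); ey=z["ey"]; f0=z["f0"]; o=robot.observe(); p=np.array(o["tcp_pos"]); p[2]=45.2; np.save("p0.npy",p)
d=0; log=[]
def go(d,feed):
    robot.servo_line(p+ey*d,feed=feed); o=robot.observe(); f=np.array(o["contact_force"])-f0
    return round(float((np.array(o["tcp_pos"])-p)@ey),2),float(-f@ey),f.round(1),o
for d in (40,90,135): 
    r=go(d,90); print(d,r[:3])
    if r[1]>10: break
else:
  d=150
  while d<206:
    r=go(d,40); log.append((round(d,1),r[0],round(r[1],1)))
    if r[1]>13: break
    d+=2 if r[0]<168 and r[1]<6 else 1.0
print(log,r[3]["t"],r[3]["grip_width"]*92)
```

```text
40 (43.92, -1.7058514469967452, array([-4.2, -1.7,  5.8]))
90 (94.75, -1.7474397048310522, array([-2.5, -1.7,  7.4]))
135 (138.84, -1.2930286758083676, array([ 0.9, -1.3,  5.4]))
[(150, 152.35, 0.4), (152, 153.2, 1.1), (154, 154.29, 2.7), (156, 155.92, 2.4), (158, 157.81, 3.0), (160, 159.81, 3.9), (162, 161.81, 3.1), (164, 163.82, 3.7), (166, 165.81, 3.2), (168, 167.82, 3.4), (170, 169.81, 3.7), (171.0, 170.69, 4.0), (172.0, 171.66, 3.5), (173.0, 172.82, 2.9), (174.0, 173.8, 3.2), (175.0, 174.22, 4.6), (176.0, 174.78, 4.1), (177.0, 175.41, 5.3), (178.0, 175.99, 5.8), (179.0, 176.63, 6.4), (180.0, 177.28, 7.1), (181.0, 177.9, 8.1), (182.0, 178.69, 9.8), (183.0, 179.41, 9.9), (184.0, 180.02, 9.8), (185.0, 180.6, 10.5), (186.0, 181.26, 12.2), (187.0, 181.84, 12.2), (188.0, 181.89, 13.2)] 51.1583 19.182488290929314
```

Run:
```python
from h import *
z=np.load("push.npz"); ey=z["ey"]; f0=z["f0"]; p=np.load("p0.npy")
def go(d,feed):
    robot.servo_line(p+ey*d,feed=feed); o=robot.observe(); f=np.array(o["contact_force"])-f0
    r=(round(float((np.array(o["tcp_pos"])-p)@ey),2),round(float(-f@ey),1),round(o["t"],2)); print(d,r); return r
go(189,40)
go(20,120)
for d in (4,1,0,-1,-2,-3,-4,-5,-6):
    if go(d,50)[1]<-10: break
grip(0.4); q=np.array(robot.observe()["tcp_pos"]); robot.servo_line([*q[:2],130],feed=250)
look(["pusher_grip"],"scene",1); print(robot.observe()["t"])
```

```text
189 (181.92, 16.1, 51.41)
20 (21.19, 0.9, 52.97)
4 (4.76, 1.1, 53.43)
1 (2.47, 0.5, 53.68)
0 (1.94, -0.7, 53.93)
-1 (1.14, -1.1, 54.18)
-2 (0.15, -1.5, 54.43)
-3 (-0.07, -2.8, 54.68)
-4 (-0.07, -5.5, 54.93)
-5 (-0.09, -6.5, 55.18)
-6 (-0.02, -8.0, 55.43)
pusher_grip 0.55 [607.5 259.5  63.6] [150. 231.]
56.475
```

Run:
```python
from h import *
L=np.load("L.npy"); ex=np.array([np.cos(L[2]),np.sin(L[2]),0])
k=np.array([447.8,-113.7,45])
robot.movep([480,60,200],D)
robot.movep([k[0],k[1],110],rot(-0.6)); 
f0=np.array(robot.observe()["contact_force"]); robot.servo_line(k,feed=120)
grip(0.0,20); o=robot.observe(); print(o["grip_width"]*92,o["t"]); p=np.array(o["tcp_pos"]); p[2]=45
for s in [45,60,62,64,65,66,67,68,69]:
    robot.servo_line(p-ex*s,feed=90 if s<60 else 50); o=robot.observe(); f=np.array(o["contact_force"])-f0
    print(s,(np.array(o["tcp_pos"])-p).round(1)[0],f.round(1),round(o["t"],2))
    if f[0]<-9: break
grip(0.4); q=np.array(robot.observe()["tcp_pos"]); robot.servo_line([*q[:2],215],feed=250)
im=shot("wrist","w9"); look(["lid_edge","gate_grip","frame_mid"],k=1); print(robot.observe()["t"])
cv2.imwrite("pics/c9.png",cv2.resize(im[100:300,60:360],(800,533),interpolation=cv2.INTER_CUBIC)[:,:,::-1])
```

```text
17.116481157139916 59.9333
45 46.3 [ 2.1 -0.4  3.8] 60.59
60 60.6 [1.  0.9 4.9] 61.04
62 61.9 [0.9 0.1 7.7] 61.29
64 63.8 [0.3 0.  7.9] 61.54
65 64.0 [-2.4  0.2 10.5] 61.79
66 64.0 [-6.  -0.1 13. ] 62.04
67 64.0 [-8.5 -0.1 15.3] 62.29
68 64.1 [-11.5   0.5  18.1] 62.54
lid_edge 0.58 [550.4 -36.4  78.2] [329. 215.]
gate_grip 0.65 [ 513.6 -112.4   60.5] [259. 179.]
frame_mid 0.58 [350.9 189.5   6.6] [505.  37.]
64.1
```

View pics/c9.png

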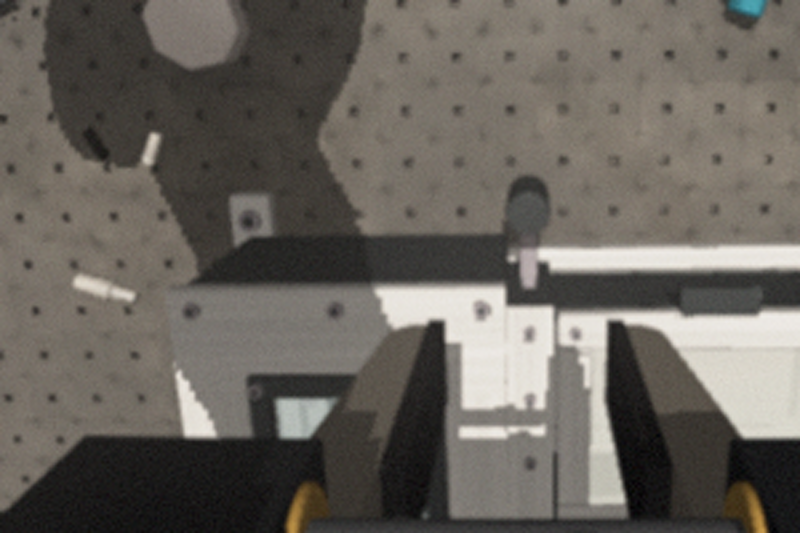

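c9 shows the gate shut with its knob at the housing (crop (527,205)), the lid shut, and the gripper clear. The push reached the solid stop at 16 N after 8 mm of spring travel, so I hand it in.

```bash
python3 -c "
from cell import robot
print(robot.job_done())"
```

```text
the job is handed in; nothing more can be done
None
```

Job handed in at about 64 s: the lid was shut before the gate was opened, the frame was pushed home to the solid stop at 16 N, the rod is fully back and the gate and lid are shut; I did not look through the chamber window to see the catches behind the frame.

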